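# Open the sanitiser jug's push-and-turn cap at the dosing stand

## Task

Open the jug of sanitiser clamped in the dosing stand: swing the keeper lever off the cap by its knob until it clicks into the marked notch on the quadrant and leave it there, then press the push-and-turn cap down and, keeping it pressed, twist it anticlockwise until it is free, and lift it off. Finish while still holding the cap in the gripper: upright, still, and straight above the jug's mouth about a hand's breadth (8 to 10 cm) above where it sat. Leave the other things on the bench where they are.

Things in the scene. Friction and masses are not known exactly. Their poses are not given: they have to be found in the camera images.
- stand: Steel dosing stand, fixed on the bench: foot plate 170 (x) x 250 mm (y -90 to +160), 12 mm high. A white square jug, 88 x 88 mm, shoulder ending 142 mm up, neck 29 mm across, is clamped on it. Lever post, 22 mm thick, at stand x = 0, y = +100 mm. Origin: on the bench on the jug's upright axis; z up.
- cap: White ribbed push-and-turn cap on the jug's neck, 52 mm across, 34 mm tall, 25 to 50 g, a loose part locked by two inner lugs. Origin: centre of its underside, 165 mm above the bench when locked, on the stand's z axis; z up, its x along the stand's x within 0.1 rad when locked. Below it 20 mm are free above the jug's shoulder.
- cap_top (a point): Centre of the cap's flat top, 34 mm above the cap's origin. To open: press the cap down 4.5 to 6.5 mm (its lock lets go at 3.5 mm; it bottoms at 6.5 mm, harmless; arm and grip may yield 2 to 3 mm, so move further), turn it 1.0 to 2.0 rad anticlockwise seen from above while pressed, and lift it straight off. Unpressed it turns 0.1 rad at most and cannot be pulled off.
- cap_spring (a joint): Spring disc under the cap, inside: how far it is pressed, m. About 0 with the cap locked and let alone (6 N), growing as the cap is pressed down, 1 N more per mm (11 N at 0.005); hard end at 0.0065; -0.002 when nothing presses it.
- lever (a joint): Angle of the keeper lever about its upright pivot (stand x = 0, y = +100 mm), rad, anticlockwise seen from above. Near 0 at the start: keeper plate over the cap, knob towards stand +y. Marked notch at 1.25: a spring pin drops between two ridges at 1.14 and 1.36 (3 to 5 N at the knob to pass one). Stops at -0.3 and 1.6. Elsewhere it stays where it is left (light friction).
- lever_knob (a point): Centre of the top of the lever's upright round black knob, 25 mm across, 36 mm tall, top 258 mm above the bench, 110 mm from the pivot. The lever bar under it is 18 mm wide, its top 213 mm up. With the lever in the notch the knob is at stand x = -104, y = +135 mm.
- keeper (a point): Centre of the underside of the lever's square keeper plate, 44 x 44 x 6 mm, 207 mm above the bench (8 mm above the cap's top) and 100 mm from the pivot, opposite the knob. With the lever in the notch it stands at stand x = +95, y = +68 mm. The quadrant plate with the two ridges and the pointer tab marking the notch lies under the knob's side of the lever, 195 mm up.
- dosing_cup: Small steel dosing cup, 36 mm across, 40 mm tall, standing on the stand's foot plate on the side towards the robot; bystander. Origin: centre of its underside.
- pitcher: White pitcher, 110 mm across, 190 mm tall, with a side handle; bystander. Origin: centre of its underside.
- spray_refill: Round white refill bottle with an ordinary small cap, 68 mm across, 190 mm tall, standing loose on the bench; bystander, not the jug to open. Origin: centre of its underside.
- bowl: Steel bowl, 150 mm across, 60 mm tall; bystander. Origin: centre of its underside.
- rolling_pin: Wooden rolling pin, 280 mm long, 40 mm thick, lying on the bench; bystander. Origin: underside, mid-length; x along its length.
- scraper: Steel dough scraper, 100 x 80 mm, lying flat, 16 mm high at its black grip; bystander. Origin: on the bench under the blade's centre.
- ring_mould: Steel ring mould, 80 mm across, 45 mm tall; bystander. Origin: centre of its underside.
- timer: Grey kitchen timer, 50 x 70 x 45 mm; bystander. Origin: centre of its underside.
Not all that is in view belongs to the job. What is shaped like the cap but yellow is not meant.

How it is judged:
On the way, in this order (a step that is already met when the one before it is completed fails the run):
1. the lever rests in the marked notch (value of joint lever between 1.16 and 1.34 rad), for 0.2 s.
2. the gripper presses the cap down (value of joint cap_spring above 0.0025 m and contact force between the fingers and cap above 1 N), for 0.1 s.
3. the cap is twisted anticlockwise past its lock while still on the neck (angle between the x axis of cap and the x axis of stand, either way round above 0.5 rad and z of cap in the frame of stand below 0.172 m).
At the end, for the whole second after the job is handed in: The lever is in the marked notch (joint 1.16 to 1.34 rad); the cap, held by the gripper's fingers (over 1 N) and touching neither jug nor stand, is 50 to 150 mm above where it sat, within 30 mm of the jug's axis, upright within 0.25 rad and still (under 0.03 m/s) (all of step 1 and z of cap in the frame of stand between 0.215 and 0.315 m and horizontal distance between cap and stand below 0.03 m and angle between cap's own z axis and vertical below 0.25 rad and linear speed of cap below 0.03 m/s and contact force between the fingers and cap above 1 N and contact force between cap and stand below 0.1 N); the arm keeps its last pose, push and grip.
It fails at once if a bystander is shifted by more than 30 mm or tipped (distance of any of dosing_cup, pitcher, spray_refill, bowl, rolling_pin, scraper, ring_mould, timer from where it was at the start of the episode above 0.03 m or angle between any of dosing_cup, pitcher, spray_refill, bowl, scraper, ring_mould, timer's own z axis and vertical above 0.35 rad).
It also fails if it takes over 54 s, if anything falls off the work surface, if the arm or the gripper's body presses on something with over 40 N, if the wrist force passes 120 N, or if a joint passes its speed limit or range.

## Robot

A 6-joint arm with a two-finger parallel gripper is mounted at the origin on the work surface. World frame = base frame: x ahead of the robot, y to its left, z up, the work surface at z = 0. Lengths are in m, angles in rad, forces in N, time in s.
With the tool pointing down it reaches from about 0.25 to 0.775 m from the base axis. Payload 4 kg.
Tool frame: the origin (TCP) lies midway between the tips of the shut fingers; the grasp point (between the pads) lies 19 mm behind it (robot.tcp_to_grasp is the distance from the TCP to the grasp point, in m); x points along the fingers, y is the direction in which the jaws open and shut, and the axes are right-handed (so a half turn about x gives the same grasp; the last joint's range is limited). The gripper opens to 94 mm and grips with 3 to 60 N. Pads are 16 mm wide; open, the fingers measure 119 mm over their backs; the gripper's body (75 mm by 177 mm) begins 78 mm behind the grasp point.
Start: joints at [1.02, 0.087, 1.371, -0, 1.684, -0.103], TCP at [0.238, 0.496, 0.206] pointing down, gripper open.
Joint ranges: [-3.1, 3.1], [-0.76, 2.03], [0.27, 2.55], [-1.08, 4.22], [0.17, 2.65], [-2.57, 2.57]. Speed limits (rad/s): [2.79, 2.79, 3.14, 3.14, 3.14, 3.14].

## Interface

Orientations are given as [roll, pitch, yaw] about the fixed x, y, z axes, in that order (R = Rz(yaw) Ry(pitch) Rx(roll)).
In Python, from bench import robot gives the robot as it stands.
- The arm moves only by the tool send_rows, never from a script. Its argument "increments" is a list of rows, each a list of 5 numbers: the opening, from -1 (shut) to 1 (fully open), so that 0 is half open, then the shift along the tool's x, y, z in m, then the turn about the tool's x in rad. In form: [[hand, tx, ty, tz, roll], ...]. A call has 1 to 5 rows; each row is the pose to reach, as a shift and turn from the pose commanded when the call began, along the tool's axes at that moment; what a row does not reach only later rows make up. A row lasts 1/12 s, in which the tool goes at most 41.7 mm and 7.16 degrees, less where a joint would pass 70% of its speed; a pose out of reach is approached as far as the arm can. A call with a gripper value outside its range is refused whole. The fingers move at their own pace and stop on an object; the grip force is fixed at half the most. Time passes only in rows, so rows that repeat a pose let the fingers close. It gives the time, the measured TCP pose, the force and the opening at its end, in the units of the state.
- robot.get_obs(): the state, without advancing time (a new reading comes with each control period).
- robot.snapshot(name): name is "side" or "top"; returns a dict with "image" (480x640x3 uint8, red, green, blue), "intrinsics" (3x3 intrinsics, pixels), "world_from_camera" (4x4, takes a point from camera to world coordinates). Camera axes: x right, y down, z forward; pixel columns grow to the right and rows downward; lengths in m; the calibration is good to about 2 mm. A picture is of the moment at which its call begins. There is no depth.
- robot.close_job(): hands the job in, once; it reports no verdict.
The state is a dict: "time": time; "joint_positions": joint angles; "qvel": joint speeds; "joint_torque": joint torques, N m; "tool_pos": TCP position; "ee_rot": TCP orientation; "wrist_force": force on the tool from outside, world axes, zero at the start; "wrist_torque": the same for the moment, N m; "width": finger opening in m.
Only numpy, scipy, OpenCV 4.12 (cv2) and the standard library are available. Lean on these libraries where they do the work, as an engineer would, in place of code of your own. Each camera call takes 0.05 s, during which the arm holds its last target.

## Working session

There is one attempt and no reset: what is moved stays moved. The work goes in short steps, Python scripts to look and compute and a tool call to move; the robot and the scene stay as the last step left them, time stands still between calls to the robot, and variables do not carry over. Pictures are saved under pics/ and viewed, and the job is handed in when it is done.

Besides the shell and the picture viewer there is one more tool, called after "Call:" in YAML: its name, and indented under it one key for each argument. send_rows: Moves the arm, as the interface text tells. Its arguments: {"type":"object","properties":{"increments":{"type":"array"}},"required":["increments"]}

```bash
mkdir -p pics; ls
python3 - <<'E'
from bench import robot
import cv2,numpy as np
o=robot.get_obs()
for k,v in o.items(): print(k,np.round(v,4))
for n in("side","top"):
    s=robot.snapshot(n); cv2.imwrite(f"pics/{n}0.png",s["image"][:,:,::-1]); print(n,s["intrinsics"],np.round(s["world_from_camera"],4))
E
```

```text
pics
time 0.0
joint_positions [ 1.0199  0.0879  1.3722  0.      1.6836 -0.1031]
qvel [-0.0005  0.0007  0.0014  0.0009  0.0005 -0.0011]
joint_torque [-1.20000e-03 -3.40195e+01 -3.02422e+01  7.18000e-02  3.31000e-02
 -2.00000e-04]
tool_pos [0.2378 0.4953 0.2043]
ee_rot [-1.6898  1.5686 -2.1376]
wrist_force [-0.4731  0.1523 -0.5872]
wrist_torque [ 0.0187  0.0017 -0.0262]
width 0.0941
side [[584.91063755   0.         322.34840659]
 [  0.         584.91063755 247.86858702]
 [  0.           0.           1.        ]] [[ 0.6759 -0.4661  0.5709 -0.2386]
 [-0.737  -0.4205  0.5292 -0.7619]
 [-0.0066 -0.7784 -0.6277  1.0797]
 [ 0.      0.      0.      1.    ]]
top [[495.66796901   0.         322.13278746]
 [  0.         495.66796901 243.34814345]
 [  0.           0.           1.        ]] [[ 0.0158 -0.9973  0.0721  0.5175]
 [-0.9998 -0.0168 -0.0124  0.0016]
 [ 0.0136 -0.0719 -0.9973  1.3821]
 [ 0.      0.      0.      1.    ]]
```

View pics/side0.png

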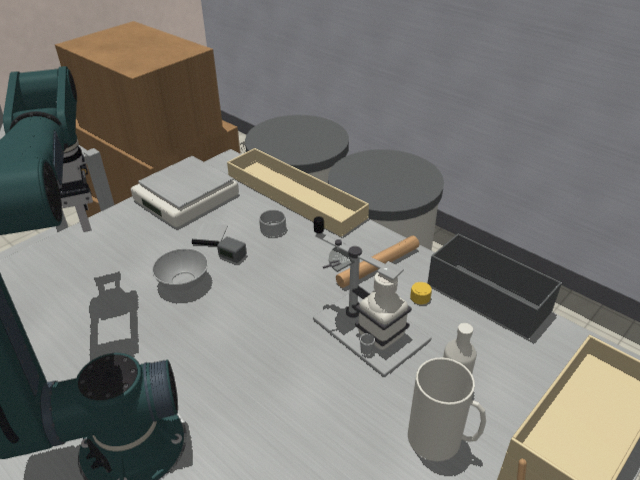

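View pics/top0.png

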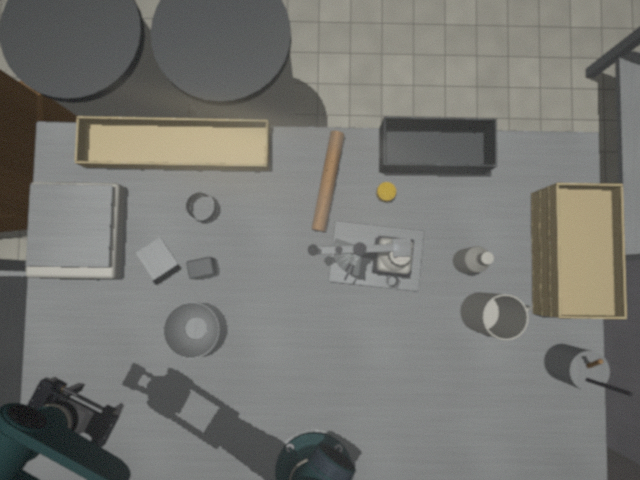

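The side view shows the knob near (319,225), the post near (354,252) and the cap near (386,285). In the top view the knob is near (313,249), the pivot near (361,249) and the foot plate spans (332..422, 222..290). I'll zoom in on both.

Run:
```python
import cv2
a=cv2.imread("pics/side0.png")[200:380,290:450]; b=cv2.imread("pics/top0.png")[210:300,300:430]
cv2.imwrite("pics/sz.png",cv2.resize(a,(533,600),interpolation=2)); cv2.imwrite("pics/tz.png",cv2.resize(b,(780,540),interpolation=2))
```

```text
(no output)
```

View pics/sz.png

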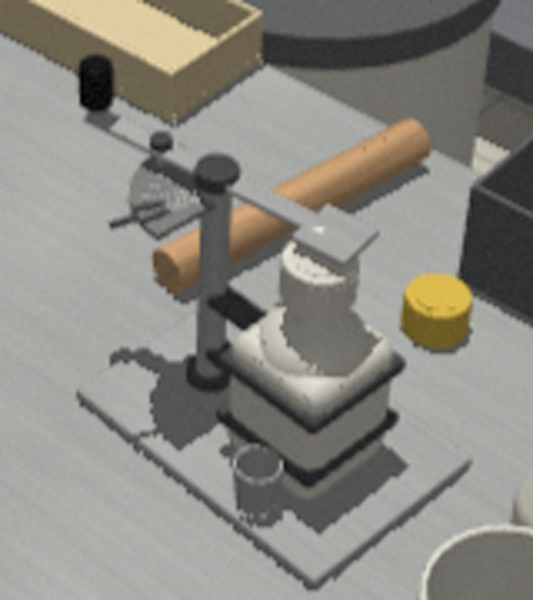

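View pics/tz.png

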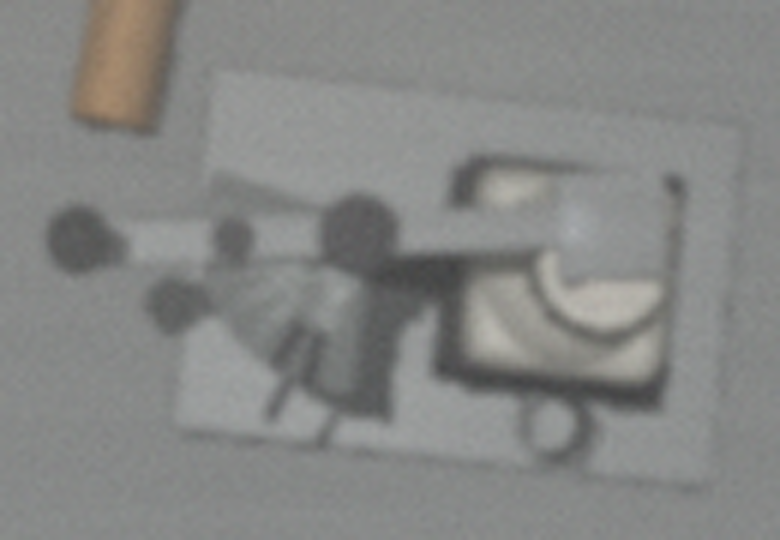

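```bash
cat > h.py <<'E'
import numpy as np
C={}
def load():
    from bench import robot
    for n in("side","top"):
        s=robot.snapshot(n); C[n]=(s["intrinsics"],s["world_from_camera"],s["image"])
def ray(n,u,v):
    K,T,_=C[n]; d=T[:3,:3]@np.linalg.solve(K,[u,v,1.]); return T[:3,3],d
def onz(n,u,v,z):
    o,d=ray(n,u,v); return (o+d*(z-o[2])/d[2])
def proj(n,p):
    K,T,_=C[n]; c=T[:3,:3].T@(np.asarray(p)-T[:3,3]); q=K@c; return q[:2]/q[2]
E
python3 - <<'E'
from h import *
load()
np.set_printoptions(precision=4,suppress=True)
pts=[onz("top",300+(u+.0)/6,210+v/6,.012) for u,v in[(217,72),(743,125),(705,488),(178,430)]]
print(np.array(pts)[:,:2])
pts=[onz("side",290+u/3.333,200+v/3.333,.012) for u,v in[(80,395),(315,582),(470,462)]]
print(np.array(pts)[:,:2])
print("knob",onz("top",300+76/6,210+238/6,.258),onz("side",290+97/3.333,200+62/3.333,.258))
print("pivot",onz("top",300+358/6,210+232/6,.22),onz("side",290+218/3.333,200+168/3.333,.225))
print("keeper",onz("side",290+322/3.333,200+233/3.333,.213),onz("top",300+612/6,210+225/6,.213))
E
```

```text
[[ 0.6767 -0.0536]
 [ 0.6562 -0.2981]
 [ 0.4882 -0.2807]
 [ 0.5109 -0.0379]]
[[ 0.5085 -0.0385]
 [ 0.487  -0.28  ]
 [ 0.6502 -0.2962]]
knob [0.584  0.0088 0.258 ] [0.5855 0.0117 0.258 ]
pivot [ 0.5904 -0.1014  0.22  ] [ 0.583  -0.1045  0.225 ]
keeper [ 0.5883 -0.1922  0.213 ] [ 0.5953 -0.2023  0.213 ]
```

```bash
cat >> h.py <<'E'
from scipy.spatial.transform import Rotation as R
def tool(o=None):
    from bench import robot
    o=robot.get_obs() if o is None else o
    return np.array(o["tool_pos"]),R.from_euler("xyz",o["ee_rot"]).as_matrix(),o
def need(p,yaw_y=None):
    """shift in tool axes to world p; tool-y heading now & roll to heading"""
    t,M,o=tool(); s=M.T@(np.asarray(p)-t); h=np.arctan2(M[1,1],M[0,1])
    print("t",np.round(t,4),"shift",np.round(s,4),"heading y",round(h,3),"tilt",np.round(M[:,0],4),"q",np.round(o["joint_positions"],3),"F",np.round(o["wrist_force"],1),"w",round(float(o["width"]),4),"time",o["time"])
    if yaw_y is not None:
        for k in(0,np.pi): print("roll", -((yaw_y+k-h+np.pi)%(2*np.pi)-np.pi))
E
python3 - <<'E'
from h import *
need([.585,.010,.34],0.04)
print(tool()[1].round(3))
E
```

```text
t [0.238  0.4955 0.2048] shift [-0.1349 -0.2875  0.523 ] heading y 1.123 tilt [-7.0e-04 -1.2e-03 -1.0e+00] q [ 1.02   0.088  1.372 -0.     1.684 -0.103] F [-0.5 -0.1 -0.3] w 0.0937 time 0.2
roll 1.082992791790697
roll -2.058599861799096
[[-0.001  0.433  0.901]
 [-0.001  0.901 -0.433]
 [-1.    -0.001 -0.   ]]
```

Call:
send_rows:
  increments:
    - [1, -0.04, 0, 0, 0]
    - [1, -0.08, 0, 0, 0]
    - [1, -0.135, 0, 0, 0]
    - [1, -0.135, 0, 0, 0]

```text
time: 0.53
tool_pos: [0.2386, 0.4966, 0.3475]
ee_rot: [1.474, 1.561, 1.026]
wrist_force: [0.0, 0.5, 1.3]
width: 0.0941
```

Call:
send_rows:
  increments:
    - [1, 0, -0.02, 0.035, 0.12]
    - [1, 0, -0.04, 0.07, 0.24]
    - [1, 0, -0.06, 0.105, 0.36]
    - [1, 0, -0.08, 0.14, 0.48]
    - [1, 0, -0.1, 0.175, 0.6]

```text
time: 0.95
tool_pos: [0.3531, 0.3283, 0.3404]
ee_rot: [1.417, 1.571, 0.364]
wrist_force: [0.9, -0.0, 0.2]
width: 0.0938
```

Run:
```python
from h import *
need([.585,.010,.34],0.04)
```

```text
t [0.3531 0.3283 0.3404] shift [0.0004 0.0439 0.3914] heading y 0.518 tilt [ 1.e-04  0.e+00 -1.e+00] q [ 0.631 -0.051  1.246 -0.     1.947  0.114] F [ 0.9 -0.   0.2] w 0.0938 time 0.95
roll 0.4778864187358538
roll -2.6637062348539393
```

Call:
send_rows:
  increments:
    - [1, 0, 0.004, 0.035, 0.1]
    - [1, 0, 0.008, 0.07, 0.2]
    - [1, 0, 0.012, 0.105, 0.3]
    - [1, 0, 0.016, 0.14, 0.4]
    - [1, 0, 0.02, 0.175, 0.48]

```text
time: 1.37
tool_pos: [0.458, 0.1866, 0.3404]
ee_rot: [2.686, 1.571, 1.154]
wrist_force: [0.1, 0.1, -0.3]
width: 0.0938
```

Run:
```python
from h import *
need([.585,.010,.34],0.04)
```

```text
t [0.458  0.1866 0.3404] shift [0.0004 0.1202 0.1814] heading y 0.038 tilt [ 1.e-04  2.e-04 -1.e+00] q [ 0.272 -0.024  1.219  0.     1.946  0.234] F [ 0.1  0.1 -0.3] w 0.0938 time 1.3667
roll -0.0016773059518899736
roll 3.1399153476379027
```

Call:
send_rows:
  increments:
    - [1, 0, 0.024, 0.036, 0]
    - [1, 0, 0.048, 0.072, 0]
    - [1, 0, 0.072, 0.108, 0]
    - [1, 0, 0.096, 0.145, 0]
    - [1, 0, 0.12, 0.181, 0]

```text
time: 1.78
tool_pos: [0.5806, 0.0178, 0.3403]
ee_rot: [-2.662, 1.571, 2.094]
wrist_force: [0.1, 0.4, 0.3]
width: 0.0939
```

Call:
send_rows:
  increments:
    - [0.3, 0, 0, 0, 0]
    - [0.3, 0, 0, 0, 0]

```text
time: 1.95
tool_pos: [0.5805, 0.0178, 0.3384]
ee_rot: [-1.745, 1.567, 3.006]
wrist_force: [0.3, 0.9, -0.4]
width: 0.0838
```

Run:
```python
from h import *
import cv2
load()
need([.585,.010,.222],0.04)
print(proj("side",tool()[0]),proj("top",tool()[0]))
a=C["side"][2][100:320,230:450,::-1]; b=C["top"][2][180:310,240:430,::-1]
cv2.imwrite("pics/s1.png",cv2.resize(a,(600,600),interpolation=2)); cv2.imwrite("pics/t1.png",cv2.resize(b,(760,520),interpolation=2))
```

```text
t [0.5795 0.0202 0.3403] shift [0.1183 0.0051 0.0105] heading y 0.043 tilt [-7.e-04  6.e-04 -1.e+00] q [-6.300e-02  1.710e-01  1.011e+00  1.000e-03  1.960e+00 -1.060e-01] F [-0.4  0.1 -0. ] w 0.0763 time 2.05
roll 0.0032637408965339176
roll -3.138328912693259
[314.28858732 189.29718909] [307.03803114 249.37604571]
```

View pics/s1.png

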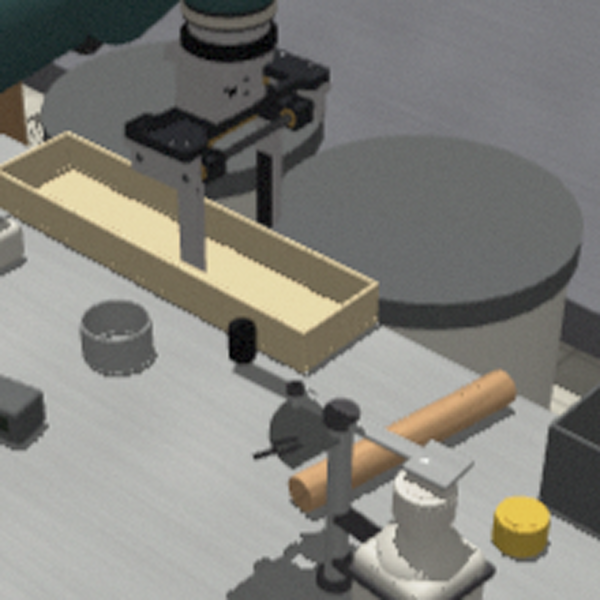

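View pics/t1.png

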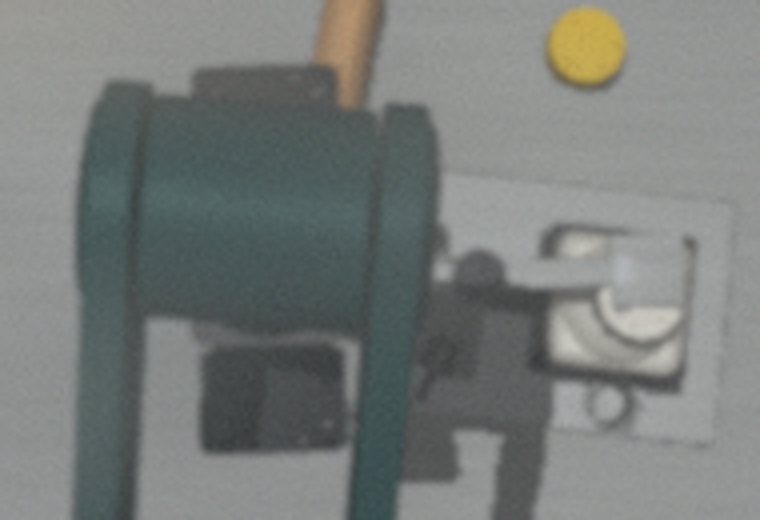

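The side view shows the open fingers at roughly (180–290, 150–270 in the crop), above the knob at (242,340). The top view is blocked by the wrist. I'll descend around the knob.

Call:
send_rows:
  increments:
    - [0.3, 0.0, 0.005, 0.009, 0]
    - [0.3, 0.03, 0.005, 0.009, 0]
    - [0.3, 0.06, 0.005, 0.009, 0]
    - [0.3, 0.085, 0.005, 0.009, 0]
    - [0.3, 0.085, 0.005, 0.009, 0]

```text
time: 2.47
tool_pos: [0.5821, 0.0121, 0.2493]
ee_rot: [-1.686, 1.56, 3.072]
wrist_force: [-0.6, -0.0, -0.7]
width: 0.061
```

Run:
```python
from h import *
import cv2
load()
need([.585,.010,.222],0.04)
a=C["side"][2][150:270,250:390,::-1]
cv2.imwrite("pics/s2.png",cv2.resize(a,(700,600),interpolation=2))
```

```text
t [0.5846 0.0117 0.2556] shift [0.0336 0.0004 0.0018] heading y 0.045 tilt [-1.e-03  1.e-04 -1.e+00] q [-0.077  0.162  1.189  0.     1.791 -0.121] F [0.5 0.1 0.8] w 0.0609 time 2.5667
roll 0.004553879439856523
roll -3.1370387741499366
```

View pics/s2.png

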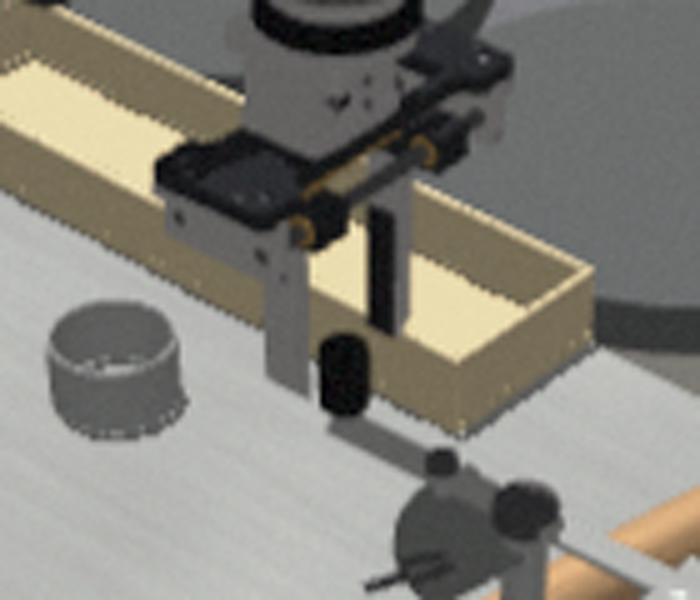

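The fingers straddle the knob, at (345,370) in the crop. I'll descend and close.

Call:
send_rows:
  increments:
    - [0.3, 0.025, 0, 0.001, 0]
    - [0.3, 0.032, 0, 0.001, 0]
    - [0.3, 0.032, 0, 0.001, 0]

```text
time: 2.82
tool_pos: [0.5849, 0.0103, 0.2235]
ee_rot: [-1.756, 1.57, 3.0]
wrist_force: [-0.3, -0.6, -0.5]
width: 0.0612
```

Call:
send_rows:
  increments:
    - [-0.3, 0, 0, 0, 0]
    - [-0.6, 0, 0, 0, 0]
    - [-0.6, 0, 0, 0, 0]
    - [-0.6, 0, 0, 0, 0]
    - [-0.6, 0, 0, 0, 0]

```text
time: 3.23
tool_pos: [0.5856, 0.0099, 0.2244]
ee_rot: [1.512, 1.569, -0.016]
wrist_force: [0.3, 0.8, -0.5]
width: 0.0312
```

Run:
```python
from h import *
need([.585,.010,.222],0.04)
```

```text
t [0.5856 0.0099 0.2244] shift [ 0.0024 -0.0005 -0.0001] heading y 0.043 tilt [ 0.0014 -0.     -1.    ] q [-0.08   0.163  1.249  0.     1.728 -0.123] F [ 0.3  0.8 -0.5] w 0.0312 time 3.2333
roll 0.0030097263852186806
roll -3.138582927204574
```

Call:
send_rows:
  increments:
    - [-0.8, 0, 0, 0, 0]
    - [-0.8, 0, 0, 0, 0]
    - [-0.8, 0, 0, 0, 0]
    - [-0.8, 0, 0, 0, 0]

```text
time: 3.57
tool_pos: [0.5853, 0.0099, 0.2239]
ee_rot: [1.571, 1.57, 0.043]
wrist_force: [1.0, 0.8, 2.3]
width: 0.0245
```

Run:
```python
from h import *
need([.585,.010,.222],0.04)
t,M,o=tool()
# refined geometry
yaw=-.092
def S(x,y,z=0): c,s=np.cos(yaw),np.sin(yaw); return np.array([.580+c*x-s*y,-.2025+s*x+c*y,z])
P=S(0,.1); d=t-P; print("pivot",P,"r",np.hypot(d[0],d[1]),"lever",np.arctan2(d[1],d[0])-np.pi/2-yaw)
```

```text
t [0.5853 0.0099 0.2239] shift [ 0.0019 -0.0003 -0.0001] heading y 0.043 tilt [ 7.e-04  0.e+00 -1.e+00] q [-0.08   0.163  1.25   0.     1.728 -0.123] F [1.  0.8 2.3] w 0.0245 time 3.5667
roll 0.002934396398357908
roll -3.1386582571914357
pivot [ 0.58918703 -0.1029229   0.        ] r 0.1129043881923358 lever 0.1260686700024071
```

```bash
cat > arc.py <<'E'
from h import *
import sys
P=np.array([.5890,-.1005]); a0=float(sys.argv[1]); steps=[float(x) for x in sys.argv[2:]]
t,M,o=tool(); need(t)
d=t[:2]-P; print("r",np.hypot(*d),"lever",np.arctan2(d[1],d[0])-np.pi/2+.092)
r=.1102; th=np.arctan2(d[1],d[0])
for s in steps:
    tgt=np.array([*(P+r*np.array([np.cos(th+s),np.sin(th+s)])),t[2]])
    print(s,np.round(M.T@(tgt-t),4), -s)
E
python3 arc.py 0 .11 .22 .33 .44 .55
```

```text
t [0.5853 0.0099 0.2239] shift [0. 0. 0.] heading y 0.043 tilt [ 7.e-04  0.e+00 -1.e+00] q [-0.08   0.163  1.25   0.     1.728 -0.123] F [1.  0.8 2.3] w 0.0245 time 3.5667
r 0.11047657134732414 lever 0.1251237657916863
0.11 [-0.     -0.0121  0.0008] -0.11
0.22 [-0.     -0.0241  0.0027] -0.22
0.33 [-0.     -0.0358  0.0059] -0.33
0.44 [-0.     -0.047   0.0103] -0.44
0.55 [-0.     -0.0578  0.016 ] -0.55
```

Call:
send_rows:
  increments:
    - [-0.8, 0, -0.0121, 0.0008, -0.11]
    - [-0.8, 0, -0.0241, 0.0027, -0.22]
    - [-0.8, 0, -0.0358, 0.0059, -0.33]
    - [-0.8, 0, -0.047, 0.0103, -0.44]
    - [-0.8, 0, -0.0578, 0.016, -0.55]

```text
time: 3.98
tool_pos: [0.5284, -0.0091, 0.2239]
ee_rot: [0.507, 1.568, -0.465]
wrist_force: [2.1, -2.1, 0.8]
width: 0.0246
```

```bash
python3 arc.py 0 .11 .22 .33 .44 .55
```

```text
t [ 0.5284 -0.0091  0.2239] shift [0. 0. 0.] heading y 0.599 tilt [ 0.0023 -0.0012 -1.    ] q [-1.240e-01  3.400e-02  1.390e+00 -1.000e-03  1.715e+00 -7.230e-01] F [ 2.1 -2.1  0.8] w 0.0246 time 3.9833
r 0.1096773365458571 lever 0.677711315598914
0.11 [-0.     -0.0121 -0.    ] -0.11
0.22 [-0.     -0.0241  0.0018] -0.22
0.33 [-0.     -0.0358  0.005 ] -0.33
0.44 [-0.     -0.0471  0.0094] -0.44
0.55 [-0.     -0.0578  0.015 ] -0.55
```

Call:
send_rows:
  increments:
    - [-0.8, 0, -0.0121, 0.0004, -0.11]
    - [-0.8, 0, -0.0241, 0.0022, -0.22]
    - [-0.8, 0, -0.0358, 0.0054, -0.33]
    - [-0.8, 0, -0.0471, 0.0098, -0.44]
    - [-0.8, 0, -0.0578, 0.0155, -0.55]

```text
time: 4.4
tool_pos: [0.4904, -0.0547, 0.2239]
ee_rot: [0.14, 1.565, -0.282]
wrist_force: [7.0, -1.4, -0.4]
width: 0.0248
```

```bash
python3 arc.py 0 .02 .04 .06;python3 - <<'E'
from h import *
import cv2
load()
a=C["side"][2][170:390,250:450,::-1]; b=C["top"][2][180:310,240:430,::-1]
cv2.imwrite("pics/s3.png",cv2.resize(a,(545,600),interpolation=2)); cv2.imwrite("pics/t3.png",cv2.resize(b,(760,520),interpolation=2))
E
```

```text
t [ 0.4904 -0.0547  0.2239] shift [0. 0. 0.] heading y 1.148 tilt [ 0.0053 -0.0015 -1.    ] q [-0.226 -0.047  1.471 -0.     1.712 -1.374] F [ 7.  -1.4 -0.4] w 0.0248 time 4.4
r 0.10872043422631097 lever 1.2278739304941224
0.02 [-0.     -0.0022 -0.0015] -0.02
0.04 [-0.     -0.0044 -0.0014] -0.04
0.06 [-0.     -0.0066 -0.0014] -0.06
```

View pics/s3.png

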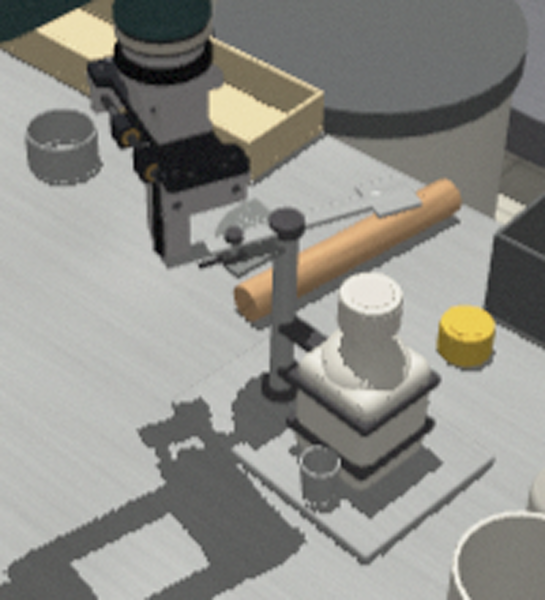

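View pics/t3.png

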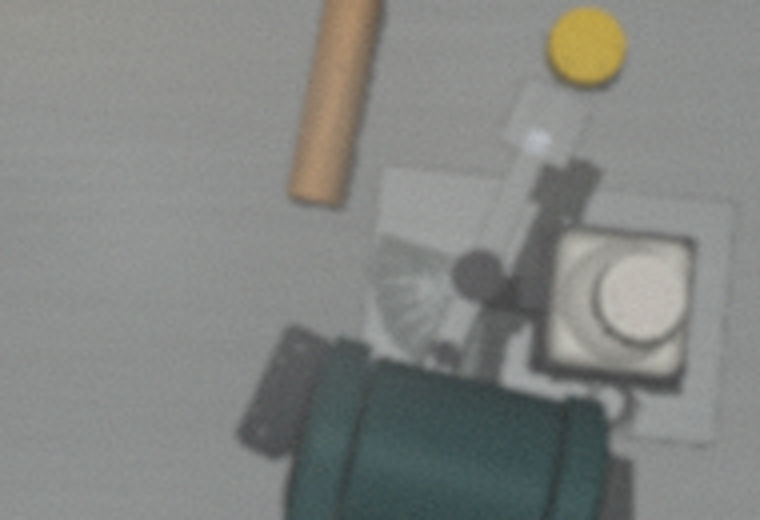

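Run:
```python
from h import *
import cv2
load()
k=onz("top",240+549/4,180+117/4,.213);p=onz("top",240+477/4,180+275/4,.225)
print(k,p, "lever",np.arctan2(*(p-k)[:2][::-1])-np.pi/2+.092, np.hypot(*(k-p)[:2]))
print("cap", onz("top",240+643/4,180+297/4,.199), onz("side",250+371/2.725,170+294/2.727,.199))
for n,z in(("top",(400,254)),("side",(386,277))):
    im=C[n][2]; hsv=cv2.cvtColor(im,cv2.COLOR_RGB2HSV)
    g=im.min(2).astype(int)
    u,v=z; print(n,g[v-16:v+17:2,u-16:u+17:2])
```

```text
[ 0.68552084 -0.14289151  0.213     ] [ 0.58986619 -0.09993517  0.225     ] lever 1.240709875425074 0.10485732549420414
cap [ 0.57995719 -0.20182687  0.199     ] [ 0.57939877 -0.19883375  0.199     ]
top [[134 134 122 121 112 114 112 113 112 113 115 126 131 132 137 147 146]
 [160 162 159 148 141 137 135 135 135 137 135 128 120 108  96 129 147]
 [175 166 155 147 144 147 143 145 144 147 158 164 161 141 112 130 148]
 [162 146 147 148 148 150 162 173 173 172 164 166 172 162 124 132 147]
 [147 148 156 149 152 172 178 179 179 179 177 173 171 156 128 141 149]
 [150 152 153 141 171 181 179 179 175 179 178 177 175 158 124 141 150]
 [152 160 141 148 181 180 180 180 177 178 180 179 177 163 124 141 150]
 [154 159 129 159 173 178 175 178 176 178 178 176 174 167 129 145 147]
 [155 160 121 158 174 177 177 183 178 179 180 176 177 167 131 145 146]
 [157 158 118 150 181 175 177 177 179 176 177 177 173 164 129 145 144]
 [155 154 128 134 174 171 177 180 177 179 177 179 175 148 127 146 142]
 [149 156 151 123 151 176 179 178 178 180 172 177 155 117 131 146 148]
 [150 152 155 139 109 148 176 176 180 180 17
[... 824 characters left out ...]
122 226 221 219 221 222 219 221 222 218 224 218 184 185 183]
 [104 165 181 226 220 220 220 220 221 221 220 220 194 225 185 180 184]
 [186 184 159 227 224 220 220 220 222 219 221 218 177 222 187 184 183]
 [183 189 120 155 224 224 206 220 220 220 218 198 226 165 190 191 186]
 [181 183 114 110 137 193 224 207 219 213 222 223 154 128 188 186 189]
 [187 183 110 108 108 116 127 162 160 158 143 118 112 115 186 187 186]
 [187 184 111 109 111 110 116 114 116 116 118 113 108 122 187 185 186]
 [185 188 135 109 109 112 114 117 117 114 117 109 110 121 192 191 188]
 [187 189 194 111 110 112 113 114 113 114 116 112 110 166 190 191 192]
 [165 200 207 109 112 113 112 116 118 114 113 107 164 188 188 188 189]]
```

The lever reads 1.23–1.24 rad by two measures, and the cap axis is at (0.5795, −0.200). The views show the keeper swung clear. I'll release the knob and rise.

Call:
send_rows:
  increments:
    - [0, 0, -0.001, -0.001, 0]
    - [0, 0, -0.001, -0.001, 0]
    - [0, 0, -0.001, -0.001, 0]
    - [0, 0, -0.001, -0.001, 0]
    - [0, 0, -0.001, -0.001, 0]

```text
time: 5.02
tool_pos: [0.4874, -0.054, 0.2233]
ee_rot: [-3.052, 1.57, 2.804]
wrist_force: [-0.4, -0.5, -0.4]
width: 0.0468
```

Call:
send_rows:
  increments:
    - [0, -0.03, 0, 0, 0]
    - [0, -0.06, 0, 0, 0]
    - [0, -0.09, 0, 0, 0]
    - [1, -0.11, 0, 0, 0]

```text
time: 5.35
tool_pos: [0.4878, -0.0541, 0.3365]
ee_rot: [0.234, 1.568, -0.194]
wrist_force: [0.0, -0.6, 0.8]
width: 0.0507
```

Run:
```python
from h import *
import cv2
load()
need([.5795,-.200,.30],-0.6)
a=C["side"][2][170:390,250:450,::-1]
cv2.imwrite("pics/s4.png",cv2.resize(a,(545,600),interpolation=2))
```

```text
t [ 0.4888 -0.0544  0.3379] shift [ 0.0389 -0.095   0.1426] heading y 1.143 tilt [ 0.0081 -0.0018 -1.    ] q [-0.226 -0.037  1.237  0.     1.933 -1.369] F [ 0.8 -0.3  0.5] w 0.0583 time 5.45
roll 1.7431863695563958
roll -1.3984062840333973
```

View pics/s4.png

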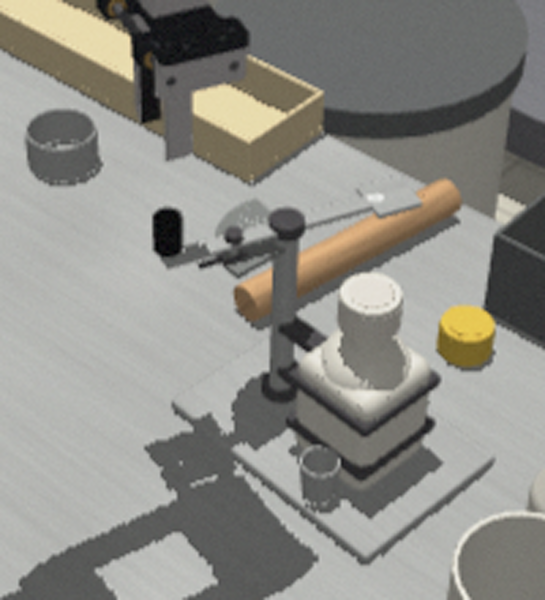

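Call:
send_rows:
  increments:
    - [1, 0, -0.01, 0.014, 0.12]
    - [1, 0, -0.02, 0.028, 0.24]
    - [1, 0, -0.03, 0.043, 0.36]
    - [1, 0, -0.04, 0.057, 0.48]
    - [1, 0, -0.05, 0.071, 0.6]

```text
time: 5.87
tool_pos: [0.5313, -0.1296, 0.3312]
ee_rot: [-2.486, 1.567, 2.764]
wrist_force: [0.3, -0.1, 0.1]
width: 0.0914
```

Run:
```python
from h import *
load()
need([.5795,-.200,.30],-0.6)
p=onz("side",250+167/2.725,170+213/2.727,.258)[:2]-[.589,-.1]
print(p,np.hypot(*p),"lever",np.arctan2(p[1],p[0])-np.pi/2+.093)
```

```text
t [ 0.5316 -0.1306  0.3301] shift [0.0298 0.0055 0.0843] heading y 0.541 tilt [-0.0048  0.0013 -1.    ] q [-0.344  0.096  1.116 -0.     1.934 -0.885] F [0.3 0.3 0.2] w 0.0936 time 5.9667
roll 1.140504973126713
roll -2.0010876804630797
[-0.09754611  0.04860086] 0.10898297038880486 lever 1.2015619058023308
```

Call:
send_rows:
  increments:
    - [1, 0, 0.001, 0.017, 0.12]
    - [1, 0, 0.002, 0.034, 0.24]
    - [1, 0, 0.003, 0.05, 0.36]
    - [1, 0, 0.004, 0.067, 0.48]
    - [1, 0, 0.0055, 0.084, 0.6]

```text
time: 6.38
tool_pos: [0.5794, -0.1977, 0.3324]
ee_rot: [-2.156, 1.569, 2.497]
wrist_force: [0.6, 0.3, -0.1]
width: 0.094
```

Call:
send_rows:
  increments:
    - [1, 0, 0, 0, 0.12]
    - [1, 0, 0, 0, 0.24]
    - [1, 0, 0, 0, 0.36]
    - [1, 0, 0, 0, 0.48]
    - [1, 0, 0, 0, 0.54]

```text
time: 6.8
tool_pos: [0.579, -0.1971, 0.3322]
ee_rot: [-1.587, 1.568, 2.527]
wrist_force: [-0.3, 0.3, -0.3]
width: 0.0941
```

Run:
```python
from h import *
import cv2
load()
need([.5795,-.200,.172],-0.6)
a=C["side"][2][170:390,250:450,::-1]; b=C["top"][2][180:310,240:430,::-1]
cv2.imwrite("pics/s5.png",cv2.resize(a,(545,600),interpolation=2)); cv2.imwrite("pics/t5.png",cv2.resize(b,(760,520),interpolation=2))
```

```text
t [ 0.5791 -0.1971  0.3324] shift [0.1604 0.0023 0.0021] heading y -0.594 tilt [-0.0018  0.0013 -1.    ] q [-0.421  0.245  0.94   0.     1.959  0.173] F [ 0.2 -0.5  0.6] w 0.094 time 6.9
roll 0.00645261942420694
roll -3.1351400341655857
```

View pics/s5.png

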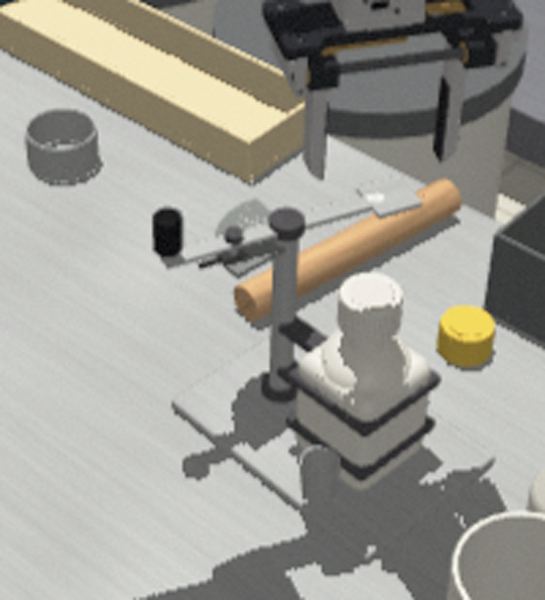

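View pics/t5.png

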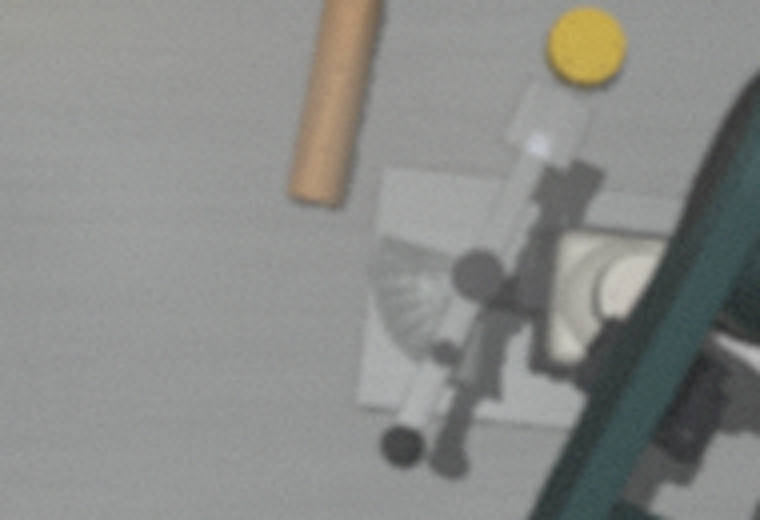

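The knob is at (402,446) in the top crop, with the lever bar over the quadrant. The fingers are centred above the cap and the path is clear.

Call:
send_rows:
  increments:
    - [1, 0.035, 0.002, 0.002, 0]
    - [1, 0.07, 0.002, 0.002, 0]
    - [1, 0.105, 0.002, 0.002, 0]
    - [1, 0.115, 0.002, 0.002, 0]

```text
time: 7.23
tool_pos: [0.5768, -0.1989, 0.2106]
ee_rot: [-1.427, 1.558, 2.692]
wrist_force: [0.3, -0.2, -1.5]
width: 0.0944
```

Run:
```python
from h import *
import cv2
load()
need([.5795,-.200,.172],-0.6)
k=onz("top",240+550/4,180+119/4,.213);p=onz("top",240+477/4,180+275/4,.225);n=onz("top",240+402/4,180+446/4,.258)
for a,b in((k,n),(p,n),(k,p)):
    d=(b-a)[:2]; print("lever",np.arctan2(d[1],d[0])-np.pi/2+.093,np.hypot(*d))
a=C["side"][2][170:390,250:450,::-1]
cv2.imwrite("pics/s6.png",cv2.resize(a,(545,600),interpolation=2))
```

```text
t [ 0.5783 -0.1998  0.2148] shift [ 0.0428  0.0015 -0.0005] heading y -0.595 tilt [-0.007   0.0034 -1.    ] q [-0.425  0.231  1.189  0.     1.73   0.169] F [-0.6  0.2  1.3] w 0.0938 time 7.3333
roll 0.005389159663434562
roll -3.1362034939263586
lever 1.2385794413999411 0.2129535299367082
lever 1.2451289202246132 0.10893206629747035
lever 1.2317210880723115 0.10402624652025513
```

View pics/s6.png

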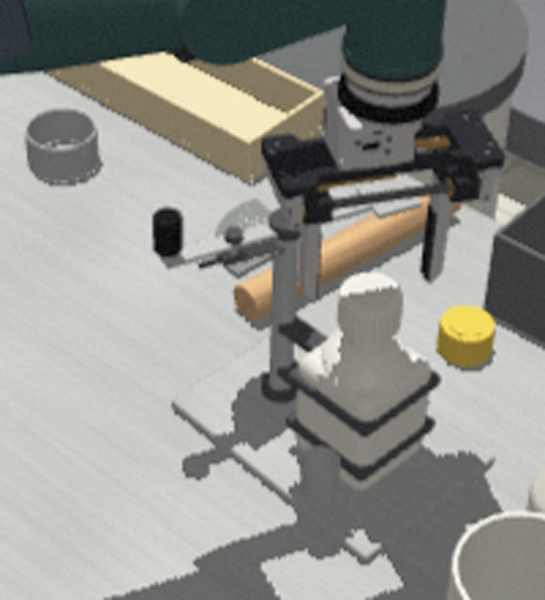

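The lever reads 1.24 rad, and the fingers straddle the cap. I'll descend and grip.

Call:
send_rows:
  increments:
    - [1, 0.025, 0.001, 0, 0]
    - [1, 0.043, 0.001, 0, 0]
    - [1, 0.043, 0.001, 0, 0]
    - [0, 0.043, 0.001, 0, 0]
    - [0, 0.043, 0.001, 0, 0]

```text
time: 7.75
tool_pos: [0.5822, -0.202, 0.1787]
ee_rot: [1.778, 1.566, -0.389]
wrist_force: [0.1, 0.9, 0.5]
width: 0.084
```

Call:
send_rows:
  increments:
    - [0, 0, 0, 0, 0]
    - [-0.2, 0, 0, 0, 0]
    - [-0.2, 0, 0, 0, 0]
    - [-0.2, 0, 0, 0, 0]
    - [-0.2, 0, 0, 0, 0]

```text
time: 8.17
tool_pos: [0.5797, -0.2006, 0.1759]
ee_rot: [-1.632, 1.567, 2.484]
wrist_force: [-0.6, 1.1, 4.3]
width: 0.0512
```

Run:
```python
from h import *
need([.5795,-.200,.172],-0.6)
```

```text
t [ 0.5797 -0.2006  0.1759] shift [ 0.0039 -0.0005 -0.0004] heading y -0.597 tilt [-0.0027  0.0021 -1.    ] q [-4.260e-01  2.380e-01  1.256e+00  1.000e-03  1.650e+00  1.710e-01] F [-0.6  1.1  4.3] w 0.0512 time 8.1667
roll 0.003211186313404113
roll -3.138381467276389
```

Call:
send_rows:
  increments:
    - [-0.3, 0, 0, 0, 0]
    - [-0.3, 0.003, 0, 0, 0]
    - [-0.3, 0.006, 0, 0, 0]
    - [-0.3, 0.008, 0, 0, 0]
    - [-0.3, 0.008, 0, 0, 0]

```text
time: 8.58
tool_pos: [0.5806, -0.201, 0.1702]
ee_rot: [2.371, 1.57, 0.203]
wrist_force: [-5.4, 3.6, 10.8]
width: 0.0512
```

Run:
```python
from h import *
need([.5795,-.200,.172],-0.6)
```

```text
t [ 0.5806 -0.201   0.1702] shift [-0.0018 -0.0014 -0.0002] heading y -0.597 tilt [ 1.e-03  2.e-04 -1.e+00] q [-4.260e-01  2.390e-01  1.267e+00  1.000e-03  1.635e+00  1.710e-01] F [-5.4  3.6 10.8] w 0.0512 time 8.5833
roll 0.0034860614218548136
roll -3.1381065921679383
```

Call:
send_rows:
  increments:
    - [-0.3, 0.002, -0.001, 0, 0]
    - [-0.3, 0.002, -0.001, 0, -0.05]
    - [-0.3, 0.002, -0.001, 0, -0.12]
    - [-0.3, 0.002, -0.001, 0, -0.2]
    - [-0.3, 0.002, -0.001, 0, -0.3]

```text
time: 9.0
tool_pos: [0.5819, -0.2012, 0.1699]
ee_rot: [1.583, 1.563, -0.28]
wrist_force: [-1.4, 2.6, 11.1]
width: 0.0513
```

Run:
```python
from h import *
need([.5795,-.200,.172],-0.6); print(tool()[2]["wrist_torque"])
```

```text
t [ 0.5819 -0.2012  0.1699] shift [-0.0021 -0.0026 -0.0004] heading y -0.292 tilt [ 0.0072 -0.0021 -1.    ] q [-4.260e-01  2.370e-01  1.270e+00  1.000e-03  1.627e+00 -1.330e-01] F [-1.4  2.6 11.1] w 0.0513 time 9.0
roll 0.3076007637073088
roll -2.8339918898824843
[ 0.48448227  0.41864605 -0.00708689]
```

Call:
send_rows:
  increments:
    - [-0.3, 0.001, 0, 0, -0.11]
    - [-0.3, 0.001, 0, 0, -0.22]
    - [-0.3, 0.001, 0, 0, -0.33]
    - [-0.3, 0.001, 0, 0, -0.44]
    - [-0.3, 0.001, 0, 0, -0.55]

```text
time: 9.42
tool_pos: [0.5828, -0.2013, 0.1694]
ee_rot: [1.046, 1.561, -0.265]
wrist_force: [-0.2, 3.4, 11.5]
width: 0.0514
```

Run:
```python
from h import *
import cv2
load()
need([.5795,-.200,.172],-0.6); print(tool()[2]["wrist_torque"])
a=C["side"][2][230:310,340:430,::-1]
cv2.imwrite("pics/s7.png",cv2.resize(a,(675,600),interpolation=2))
```

```text
t [ 0.5828 -0.2013  0.1695] shift [-0.0026 -0.0028 -0.0021] heading y 0.256 tilt [ 0.0096 -0.0028 -1.    ] q [-4.250e-01  2.370e-01  1.271e+00  1.000e-03  1.624e+00 -6.810e-01] F [ 0.8  1.3 11.7] w 0.0515 time 9.5167
roll 0.855812842369799
roll -2.285779811219994
[ 0.2848897   0.09020909 -0.01258952]
```

View pics/s7.png

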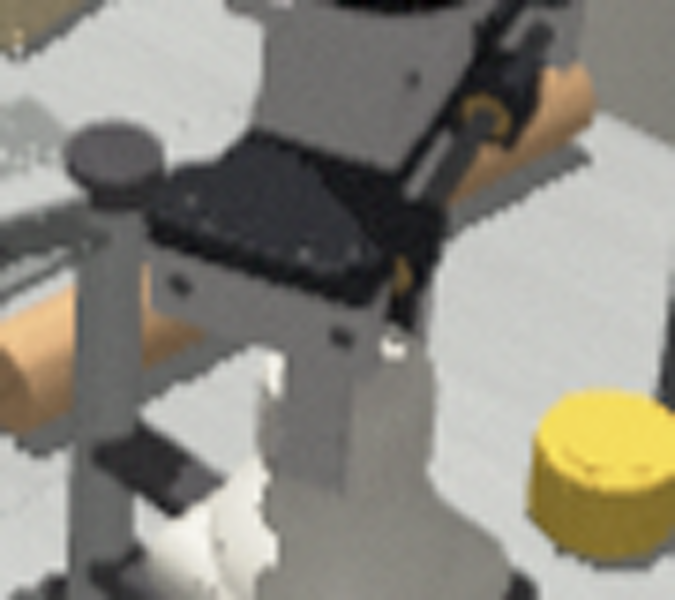

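The fingers hold the cap and the gripper body clears the post. I'll keep turning.

Call:
send_rows:
  increments:
    - [-0.3, 0.0005, 0, 0, -0.12]
    - [-0.3, 0.0005, 0, 0, -0.24]
    - [-0.3, 0.0005, 0, 0, -0.36]
    - [-0.3, 0.0005, 0, 0, -0.48]
    - [-0.3, 0.0005, 0, 0, -0.6]

```text
time: 9.93
tool_pos: [0.5833, -0.2014, 0.1692]
ee_rot: [0.44, 1.559, -0.271]
wrist_force: [1.8, 1.9, 11.2]
width: 0.0516
```

Run:
```python
from h import *
need([.5795,-.200,.172],-0.6); print(tool()[2]["wrist_torque"])
```

```text
t [ 0.5833 -0.2014  0.1692] shift [-0.0028 -0.0014 -0.0037] heading y 0.86 tilt [ 0.0109 -0.003  -0.9999] q [-0.425  0.237  1.271  0.002  1.622 -1.285] F [ 1.8  1.9 11.2] w 0.0516 time 9.9333
roll 1.459623220648643
roll -1.68196943294115
[ 0.32978529 -0.18775358 -0.00105329]
```

Call:
send_rows:
  increments:
    - [-0.3, 0, 0, 0, -0.1]
    - [-0.3, -0.005, 0, 0, -0.1]
    - [-0.3, -0.01, 0, 0, -0.1]
    - [-0.3, -0.016, 0, 0, -0.1]
    - [-0.3, -0.022, 0, 0, -0.1]

```text
time: 10.35
tool_pos: [0.5803, -0.2011, 0.186]
ee_rot: [0.32, 1.57, -0.298]
wrist_force: [2.1, -0.3, -1.1]
width: 0.0516
```

Run:
```python
from h import *
import cv2
load()
need([.5795,-.200,.265]); print(tool()[2]["wrist_torque"])
a=C["side"][2][230:310,340:430,::-1]
cv2.imwrite("pics/s8.png",cv2.resize(a,(675,600),interpolation=2))
```

```text
t [ 0.5804 -0.2013  0.1866] shift [-0.0784  0.0005 -0.0014] heading y 0.953 tilt [ 1.1e-03 -7.0e-04 -1.0e+00] q [-0.426  0.234  1.24  -0.     1.666 -1.379] F [-0.7 -0.4  0.1] w 0.0513 time 10.45
[ 0.03494294 -0.07775997  0.03112617]
```

View pics/s8.png

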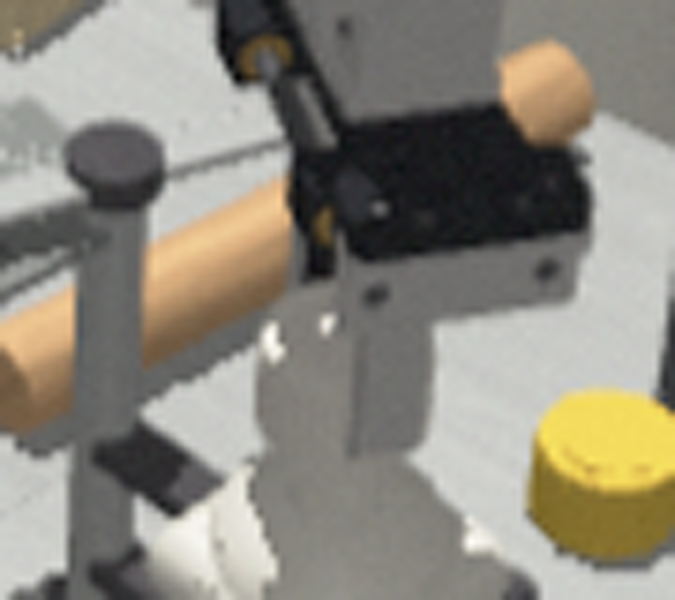

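The pull force is about 0 and the cap rises with the fingers. I'll keep lifting.

Call:
send_rows:
  increments:
    - [-0.3, -0.016, 0, 0, 0]
    - [-0.3, -0.032, 0, 0, 0]
    - [-0.3, -0.048, 0, 0, 0]
    - [-0.3, -0.064, 0, -0.001, 0]
    - [-0.3, -0.076, 0, -0.001, 0]

```text
time: 10.87
tool_pos: [0.5791, -0.2005, 0.2624]
ee_rot: [-2.706, 1.57, 2.959]
wrist_force: [0.9, -0.5, 0.4]
width: 0.0517
```

Call:
send_rows:
  increments:
    - [-0.3, 0, 0, 0, 0]
    - [-0.3, 0, 0, 0, 0]
    - [-0.3, 0, 0, 0, 0]

```text
time: 11.12
tool_pos: [0.5789, -0.2003, 0.2604]
ee_rot: [-2.966, 1.568, 2.7]
wrist_force: [0.2, 0.6, -0.6]
width: 0.0515
```

Run:
```python
from h import *
import cv2
load()
need([.5795,-.200,.265])
a=C["side"][2][170:390,250:450,::-1]; b=C["top"][2][180:310,240:430,::-1]
cv2.imwrite("pics/s9.png",cv2.resize(a,(545,600),interpolation=2)); cv2.imwrite("pics/t9.png",cv2.resize(b,(760,520),interpolation=2))
```

```text
t [ 0.5788 -0.2002  0.2601] shift [-0.0049  0.0006  0.0005] heading y 0.953 tilt [-0.0028  0.0013 -1.    ] q [-0.426  0.228  1.103  0.     1.813 -1.379] F [0.7 0.9 0.1] w 0.0512 time 11.2167
```

View pics/s9.png

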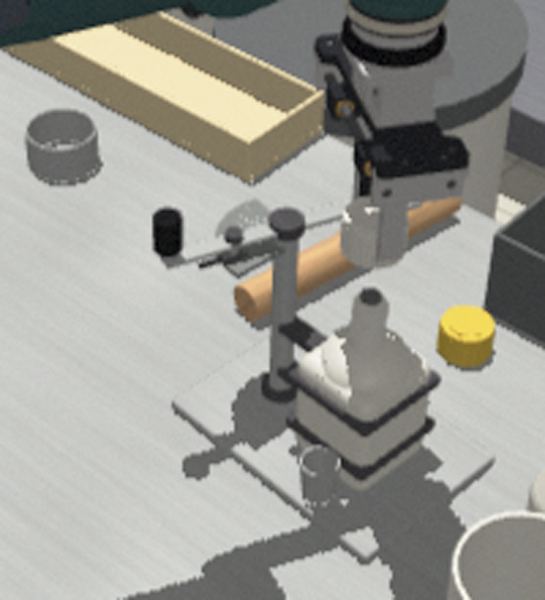

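View pics/t9.png

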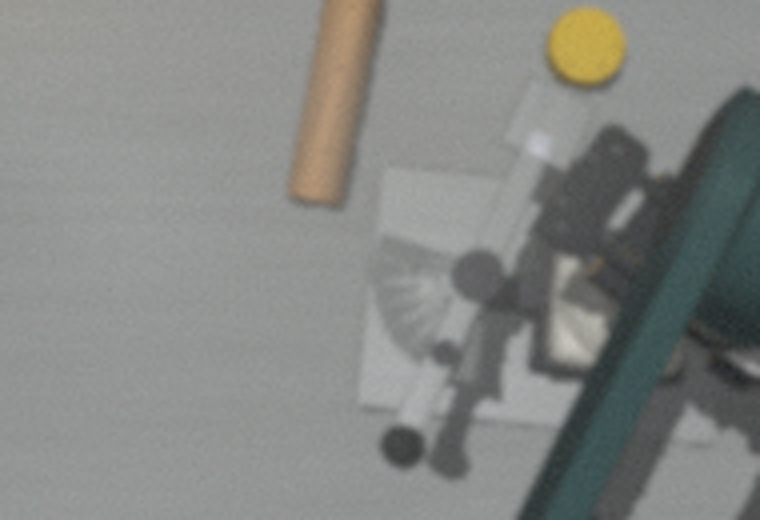

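The side view shows the cap upright in the fingers at (372,235) in the crop, above the bare neck at (371,297). In the top view the knob is still at (402,446), so the lever hasn't moved. I'll check the cap's height, let it settle and hand in.

Call:
send_rows:
  increments:
    - [-0.3, 0, 0, 0, 0]
    - [-0.3, 0, 0, 0, 0]
    - [-0.3, 0, 0, 0, 0]

```text
time: 11.47
tool_pos: [0.5791, -0.2003, 0.2614]
ee_rot: [-3.044, 1.57, 2.621]
wrist_force: [-0.3, -0.8, -0.2]
width: 0.0514
```

Run:
```python
from h import *
from bench import robot
load(); need([.5795,-.2,.26])
for z in(.24,.25,.26):print(z,(proj("side",[.5795-.026*.73,-.2-.026*.68,z])-[250,170])*2.727)
print(np.abs(tool()[2]["qvel"]).max())
robot.close_job()
```

```text
t [ 0.5792 -0.2004  0.2618] shift [0.0018 0.0005 0.    ] heading y 0.953 tilt [-2.e-04  2.e-04 -1.e+00] q [-0.426  0.227  1.101  0.     1.814 -1.379] F [-0.5 -0.6  0.2] w 0.0515 time 11.5667
0.24 [378.71148137 277.92649022]
0.25 [379.52816394 268.43697784]
0.26 [380.35299182 258.8528203 ]
0.003969252096628469
the job is handed in; nothing more can be done
```

The jug is open and the job is handed in at about 11.6 s, with the cap still held above the mouth.

- **Lever:** I swung it by its knob into the marked notch and let go. The top camera read about 1.23–1.25 rad. An earlier side-view reading gave 1.20, which is still inside the range. The final top picture shows it unmoved.
- **Cap release:** I pressed the cap with about 11 N (roughly 5 mm), turned it about 1.55 rad anticlockwise by the gripper's heading while pressed, and lifted it straight off. I could not see the cap's own angle, but it came away with about 0 N of pull.
- **Final position:** The cap's underside is about 85 mm above where it sat and within about 1 mm of the measured jug axis. The tool points straight down and the arm is almost still (joint speeds under 0.004 rad/s). The fingers are stopped on the cap at 51.5 mm.
- **Other things on the bench:** The bystanders near the stand look unmoved in the last pictures. I did not measure any of them, and some were out of the last crops.

The only disagreements were 2–3 mm between the two camera views, and the 1.20 against 1.24 rad lever reading.

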